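Shut down the router bench

ROBOT

A 6-joint arm with a two-finger parallel gripper is mounted at the origin on the work surface. World frame = base frame: x ahead of the robot, y to its left, z up, the work surface at z = 0. Lengths are in m, angles in rad, forces in N, time in s.
With the tool pointing down it reaches from about 0.325 to 0.9 m from the base axis. Payload 6.1 kg.
Tool frame: the origin (TCP) lies at the very end of the fingers, on their centre line; the grasp point (between the pads) lies 19 mm behind it; z points along the fingers, y is the line along which they close (so a half turn about z gives the same grasp; the last joint's range is limited). The gripper opens to 87 mm and grips with 3 to 60 N. Pads are 19 mm wide; open, the fingers measure 117 mm over their backs; the gripper's body (75 mm by 190 mm) begins 51 mm behind the grasp point.
Start: joints at [-1.272, 0.22, 1.526, -0, 1.395, -0.126], TCP at [0.258, -0.569, 0.223] pointing down, gripper open.
Joint ranges: [-2.98, 2.98], [-0.91, 2.08], [0.09, 2.57], [-1.24, 4.39], [0.2, 2.65], [-2.68, 2.68]. Speed limits (rad/s): [2.57, 2.57, 3.01, 3.14, 3.14, 3.14].

INTERFACE

Orientations are given as a rotation vector (axis times angle).
In Python, from workcell import get_state, get_image, camera_model, hand_in gives the robot as it stands. The module is installed in compiled form; this text tells all that it offers.
- The arm moves only by the tool servo_tool, never from a script. Its argument "commands" is a list of rows, each a list of 4 numbers: the shift along the tool's x, y, z in units of 0.2 m (1.0 is 0.2 m), then the turn about the tool's z in units of 45 degrees (1.0 is 45 degrees). In form: [[x, y, z, twist], ...]. A call has exactly 5 rows; each row is the pose to reach, as a shift and turn from the pose commanded when the call began, along the tool's axes at that moment; what a row does not reach only later rows make up. A row lasts 1/12 s, in which the tool goes at most 41.7 mm and 7.16 degrees, less where a joint would pass 70% of its speed; a pose out of reach is approached as far as the arm can. A call with a number of a shift or a turn outside -1 to 1 is refused whole. A call with a gripper value outside its range is refused whole. "fingers" is the opening, from 0 (shut) to 1 (fully open), set as the call begins (left out, the last holds). The fingers move at their own pace and stop on an object; "force" is the grip in N (left out, the last holds). Time passes only in rows, so rows that repeat a pose let the fingers close, or fill a call up. It gives the time, the measured TCP pose, the force, the opening and the grip force at its end, in the units of the state.
- get_state(): the state, without advancing time (a new reading comes with each control period).
- get_image(name): name is "scene" or "top" or "wrist"; returns (picture, depth): 420x560x3 uint8, red, green, blue; 420x560 float32, m along the optical axis (not along the pixel's ray), 0 where there is no reading.
- camera_model(name): a dict with "fx", "fy", "cx", "cy" (pixels), "k1" (the pictures are not rectified: a ray, as slopes to the right and down, at radius r is drawn at 1 + k1 r^2 times it, then the intrinsics apply), "R" (3x3) and "t" (3): a world point X has camera coordinates R X + t. Camera axes: x right, y down, z forward; pixel columns grow to the right and rows downward; lengths in m; the calibration is good to about 2 mm. A picture is of the moment at which its call begins: read the wrist's pose just before it. camera_model takes no time and is no camera call; for the wrist camera it gives the pose at the moment of the call.
- hand_in(): hands the job in; it is judged then, once.
The state is a dict: "time_s": time; "joint_pos": joint angles; "joint_velocities": joint speeds; "joint_torque": joint torques, N m; "eef_pos": TCP position; "orientation": TCP orientation; "ft_force": force on the tool from outside, world axes, zero at the start; "ft_torque": the same for the moment, N m; "grip_width": finger opening in m; "grip_force": force on a finger pad.
Only numpy, scipy, OpenCV 4.12 (cv2) and the standard library are available. Lean on these libraries where they do the work, as an engineer would, in place of code of your own. Each camera call takes 0.05 s, during which the arm holds its last target. There are 200 camera calls.

TASK

Shut the router bench down for the night by pressing its switches: push the red stop button fully in to stop the router, let the extractor run on for at least three seconds to clear the hood, then switch off the extractor (orange rocker) and last the lamp (white rocker), each by pressing down the raised far half. Leave the battery charger's blue rocker on, do not start the router again, and leave everything lying on the bench where it is.

Things in the scene. Friction and masses are not known exactly. Their poses are not given: they have to be found in the camera images.
- router_stop_top (a point): Centre of the top of the router's red mushroom stop button, 38 mm across, 72 mm above the bench when out and 66 mm when in. It stands on a grey box with a yellow face, 120 x 74 mm and 48 mm high, screwed to the bench in front of the router plate. The green start button (27 mm across) is 57 mm to the point's +y, on the same box. The point's z axis points up, the way the button comes out.
- router_stop (a joint): Depth of the red stop button, m: 0 = out (router running, as at the start), 0.006 = fully in (router stopped). It takes about 4 N, snaps in past half way and stays in.
- router_start (a joint): Height of the green start button above its pressed-in place, m: 0 = in (router running), 0.006 = popped out (router stopped). It is linked to the red one: pushing one in lifts the other out.
- extractor_far_half (a point): The spot to press to switch the extractor off: middle of the orange rocker's far half, on its upper face, 11 mm from the pivot; 71 mm above the bench while ON (half raised), 67 mm when OFF. Rocker 32 x 25 mm, a shallow V with 16 mm halves. The point moves with it: y is the rocking axis, x runs from the near to the far half.
- extractor (a joint): Tilt of the orange extractor rocker, rad: 0 = ON (near half down and level, far half raised 0.4 rad; so at the start), 0.4 = OFF (far half down and level). It snaps to either end once past the middle, and stays. About 4 N on the far half tips it; that spot goes down 4.4 mm.
- lamp_far_half (a point): The spot to press to switch the lamp off: middle of the white rocker's far half, on its upper face, 11 mm from the pivot; 71 mm above the bench while ON (half raised), 67 mm when OFF. Rocker 32 x 25 mm, a shallow V with 16 mm halves. The point moves with it: y is the rocking axis, x runs from the near to the far half.
- lamp (a joint): Tilt of the white lamp rocker, rad: 0 = ON (near half down and level, far half raised 0.4 rad; so at the start), 0.4 = OFF (far half down and level). It snaps to either end once past the middle, and stays. About 4 N on the far half tips it; that spot goes down 4.4 mm.
- charger_far_half (a point): NOT to be pressed, the charger stays on: middle of the blue rocker's far half, on its upper face, 11 mm from the pivot; 71 mm above the bench while ON (half raised), 67 mm when OFF. Rocker 32 x 25 mm, a shallow V with 16 mm halves. The point moves with it: y is the rocking axis, x runs from the near to the far half.
- charger (a joint): Tilt of the blue charger rocker, rad: 0 = ON (near half down and level, far half raised 0.4 rad; so at the start), 0.4 = OFF (far half down and level). It snaps to either end once past the middle, and stays. About 4 N on the far half tips it; that spot goes down 4.4 mm.
- switch_board: Dark wooden board screwed to the bench, 300 (its y) x 120 x 18 mm, origin under its centre. Three grey switch boxes, 84 x 84 mm, stand on it in a row along y, 90 mm between centres, tops 63 mm above the bench, each with one rocker in the middle of its top (long along the board's x, far half at +x) in a black frame 2 mm high. Which rocker has which place changes.
- glue_mid (a point): Centre of a white glue bottle with a red cap, 62 mm across, 170 mm tall, standing loose on the bench beyond the switches. Leave alone.
- tin_mid (a point): Centre of a small copper-coloured tin with a brass lid, 58 mm across, 45 mm high, loose on the bench near the router switch. Leave alone.
- plane_mid (a point): Centre of the body of a wooden block plane lying on the bench, 200 x 64 x 34 mm (blade up to 70 mm), long along its x axis, loose. Leave alone.
- battery_mid (a point): Centre of a black charger with a blue battery on it, 130 x 100 mm, 95 mm high, loose on the bench beyond the switch board. Leave alone.

How it is judged:
By the outcome, as a careful person would: the job done as asked, in the order asked, and still so for the second after the job is handed in, with the robot touching nothing.
It also fails if it takes over 51 s, if anything falls off the work surface, if the arm or the gripper's body presses on something with over 40 N, if the wrist force passes 120 N, or if a joint passes its speed limit or range.

## Working session

There is one attempt and no reset: what is moved stays moved. The work goes in short steps, Python scripts to look and compute and a tool call to move; the robot and the scene stay as the last step left them, time stands still between calls to the robot, and variables do not carry over. Pictures are saved under pics/ and viewed, at most 10 in all, crops included, and the job is handed in when it is done.

Besides the shell and the picture viewer there is one more tool, called after "Call:" as name(argument=value, ...) on one line, values as JSON. servo_tool: Moves the arm, as the interface text tells. Shifts and turns lie within -1 to 1; 1 stands for 0.2 m of shift or 45 degrees of turn. Its arguments: {"type":"object","properties":{"commands":{"type":"array"},"fingers":{"type":"number"},"force":{"type":"number"}},"required":["commands"]}

```bash
mkdir -p pics; python3 - <<'E'
from workcell import *
import cv2,numpy as np
print(get_state())
for n in("scene","top"):
    p,d=get_image(n);cv2.imwrite(f"pics/{n}.png",p[:,:,::-1]);np.savez(f"{n}.npz",p=p,d=d,**camera_model(n))
    print(camera_model(n))
E
```

```text
{'time_s': 0.0, 'joint_pos': array([-1.27210323e+00,  2.21227034e-01,  1.52763147e+00,  2.60613111e-05,
        1.39468582e+00, -1.26115501e-01]), 'joint_velocities': array([-1.57944285e-03,  3.51139500e-04,  9.70081949e-04,  1.19812971e-03,
       -9.17970119e-06, -2.02913461e-03]), 'joint_torque': array([ 2.26138771e-03, -4.94609356e+01, -3.87371349e+01,  7.00910739e-02,
        5.70518745e-02, -1.42249273e-04]), 'eef_pos': array([ 0.25740172, -0.56884786,  0.22142592]), 'orientation': array([-3.06908993e+00, -6.61864159e-01,  2.23919638e-04]), 'ft_force': array([-0.26697052, -0.15918074, -0.00102469]), 'ft_torque': array([0.02192753, 0.0061754 , 0.00175849]), 'grip_force': 0.0, 'grip_width': 0.08689905702448963}
{'fx': 427.12499509328495, 'fy': 427.12499509328495, 'cx': 278.96406021235657, 'cy': 200.29823872473747, 'k1': -0.11481353876025142, 'R': array([[-0.63957826,  0.7686839 , -0.00804506],
       [ 0.47370143,  0.38585457, -0.79165852],
       [-0.60543093, -0.51013853, -0.61091085]]), 't': array([ 0.36410756, -0.23426285,  1.58453271])}
{'fx': 484.4449790361137, 'fy': 484.4449790361137, 'cx': 274.45934454763903, 'cy': 209.03629053204995, 'k1': -0.07720256763693714, 'R': array([[-2.90642051e-04, -9.99676046e-01,  2.54503229e-02],
       [-9.85659561e-01, -4.00825418e-03, -1.68698441e-01],
       [ 1.68745802e-01, -2.51343850e-02, -9.85339087e-01]]), 't': array([0.00806979, 0.57757678, 1.08962706])}
```

View pics/top.png

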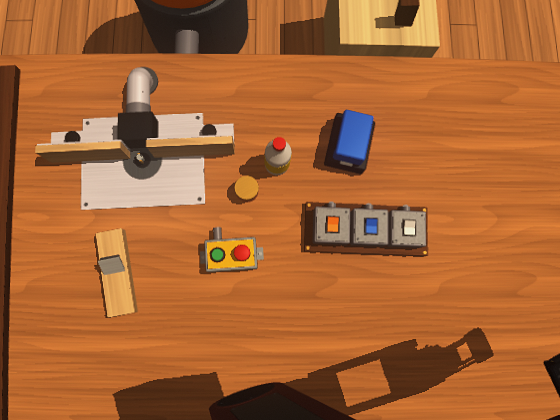

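View pics/scene.png

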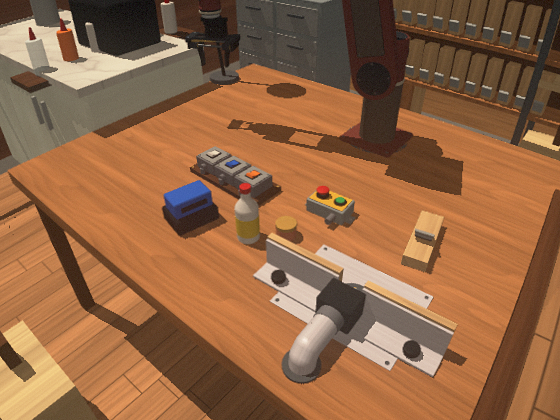

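The top view shows the red button at (242,253), green at (218,255), and the orange, blue and white rockers at (333,225), (371,226) and (409,228). The glue bottle at (278,155) and the tin at (247,188) are beyond them. The scene view shows the same layout.

```bash
cat >h.py <<'E'
import cv2,numpy as np
def ray(c,u,v):
    K=np.array([[c['fx'],0,c['cx']],[0,c['fy'],c['cy']],[0,0,1.]])
    x,y=cv2.undistortPoints(np.array([[[u,v]]],float),K,np.array([c['k1'],0,0,0.]))[0,0]
    R,t=np.array(c['R']),np.array(c['t']); return -R.T@t,R.T@np.array([x,y,1])
def onz(c,u,v,z):
    o,d=ray(c,u,v); return o+d*(z-o[2])/d[2]
def blob(p,lo,hi,box):
    h=cv2.cvtColor(p,cv2.COLOR_RGB2HSV); m=cv2.inRange(h,np.array(lo),np.array(hi)); k=np.zeros_like(m); x0,y0,x1,y1=box; k[y0:y1,x0:x1]=m[y0:y1,x0:x1]
    n,_,s,c=cv2.connectedComponentsWithStats(k); i=1+s[1:,4].argmax(); return c[i],s[i],
R_=dict(red=((0,180,90),(4,255,255),.068),green=((45,100,50),(80,255,255),.066),orange=((5,170,150),(16,255,255),.067),blue=((105,120,60),(125,255,255),.067),white=((10,0,150),(60,90,255),.067))
E
python3 - <<'E'
from h import *
B={'top':dict(red=(225,235,262,270),green=(203,240,230,270),orange=(320,212,345,240),blue=(360,214,384,240),white=(398,216,421,242)),
'scene':dict(red=(310,180,335,200),green=(330,192,352,212),orange=(240,165,268,185),blue=(222,155,246,172),white=(204,146,226,162))}
for n in B:
    f=np.load(n+'.npz'); c={k:f[k] for k in('fx','fy','cx','cy','k1','R','t')}
    for k,b in B[n].items():
        ce,s=blob(f['p'],R_[k][0],R_[k][1],b); u,v=ce; print(n,k,ce.round(1),s,onz(c,u,v,R_[k][2]).round(4))
E
```

```text
top red [241.6 252.4] [234 245  16  16 199] [0.4741 0.0845 0.068 ]
top green [216.9 254.2] [212 248  11  13 109] [0.4699 0.1406 0.066 ]
top orange [332.6 223.9] [328 217  11  15 154] [ 0.5402 -0.1248  0.067 ]
top blue [371.  225.5] [366 218  11  15 154] [ 0.5367 -0.2143  0.067 ]
top white [409.4 229.4] [398 216  23  26 332] [ 0.5276 -0.3045  0.067 ]
scene red [322.5 189.5] [317 186  12   8  78] [0.4754 0.0835 0.068 ]
scene green [339.7 199.6] [335 197  10   6  47] [0.4818 0.1464 0.066 ]
scene orange [252.4 173.6] [247 170  13   8  57] [ 0.5407 -0.1267  0.067 ]
scene blue [231.4 162.9] [226 160  12   7  45] [ 0.5378 -0.2183  0.067 ]
scene white [213.8 153.8] [204 147  22  15 181] [ 0.5351 -0.3014  0.067 ]
```

Call:
servo_tool(commands=[[0.12,-0.13,0,0.14],[0.24,-0.26,0,0.28],[0.36,-0.39,0,0.42],[0.48,-0.52,0,0.55],[0.6,-0.65,0,0.59]], fingers=0)

```text
time_s: 0.52
eef_pos: [0.3133, -0.3997, 0.2219]
orientation: [-3.14, 0.07, 0.001]
ft_force: [0.5, 0.6, 0.5]
grip_width: 0.0615
grip_force: 0.0
```

Call:
servo_tool(commands=[[0.16,-0.19,0,0],[0.32,-0.38,0,0],[0.48,-0.57,0,0],[0.64,-0.76,0,0],[0.8,-0.95,0,0]])

```text
time_s: 0.93
eef_pos: [0.4544, -0.2456, 0.2224]
orientation: [-3.141, 0.061, 0.0]
ft_force: [0.3, -0.3, 0.7]
grip_width: 0.0282
grip_force: 0.0
```

```bash
python3 - <<'E'
from workcell import *
import cv2,numpy as np
print(get_state()['eef_pos'])
c=camera_model('wrist');p,d=get_image('wrist');cv2.imwrite("pics/w1.png",p[:,:,::-1]);np.savez("w1.npz",p=p,d=d,**c)
E
```

```text
[ 0.4543605  -0.2455911   0.22239474]
```

View pics/w1.png

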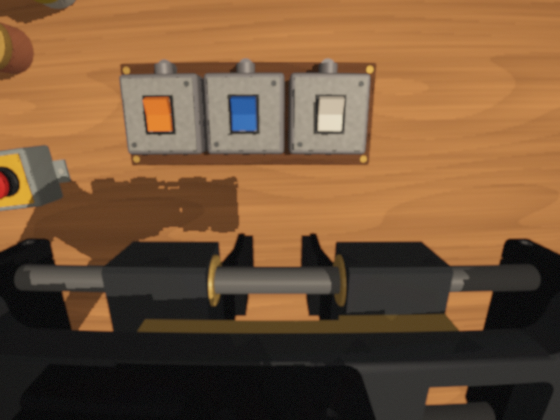

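The wrist view shows the rockers at (158,114), (244,114) and (331,114), with the far halves toward the top. The red button is cut off at the left edge.

```bash
python3 - <<'E'
from h import *
f=np.load('w1.npz'); c={k:f[k] for k in('fx','fy','cx','cy','k1','R','t')}
R_['white']=((10,0,165),(60,60,255),.067)
for k,b in dict(orange=(142,92,176,138),blue=(226,92,262,138),white=(314,92,348,138)).items():
    ce,s=blob(f['p'],R_[k][0],R_[k][1],b);x,y,w,h=s[:4]
    print(k,ce,s,onz(c,x+w/2,y,.0695).round(4),onz(c,x+w/2,y+h,.067).round(4),onz(c,*ce,.067).round(4))
E
```

```text
orange [157.53936545 113.72972973] [143  97  29  35 851] [ 0.5578 -0.1263  0.0695] [ 0.5227 -0.1205  0.067 ] [ 0.5414 -0.1231  0.067 ]
blue [243.03416856 112.74259681] [230  96  27  35 878] [ 0.5545 -0.2147  0.0695] [ 0.5197 -0.2121  0.067 ] [ 0.5382 -0.2128  0.067 ]
white [330.30214918 114.01264223] [318  98  26  33 791] [ 0.5493 -0.3036  0.0695] [ 0.5163 -0.3043  0.067 ] [ 0.5336 -0.3034  0.067 ]
```

Call:
servo_tool(commands=[[0,-0.2,0,0],[0,-0.4,0,0],[0,-0.6,0,0],[0,-0.8,0,0],[0,-1.0,0,0]])

```text
time_s: 1.4
eef_pos: [0.4607, -0.046, 0.2222]
orientation: [-3.141, 0.061, 0.001]
ft_force: [0.2, 0.3, -0.8]
grip_width: 0.0007
grip_force: 0.0
```

Call:
servo_tool(commands=[[0.01,-0.15,0.05,0],[0.02,-0.3,0.2,0],[0.03,-0.45,0.35,0],[0.04,-0.6,0.5,0],[0.04,-0.6,0.5,0]])

```text
time_s: 1.82
eef_pos: [0.4693, 0.0758, 0.1164]
orientation: [-3.139, 0.055, 0.016]
ft_force: [-0.8, -0.1, -1.1]
grip_width: 0.0003
grip_force: 0.0
```

Call:
servo_tool(commands=[[0,0,0,0],[0,0,0,0],[0,0,0,0],[0,0,0,0],[0,0,0,0]])

```text
time_s: 2.23
eef_pos: [0.475, 0.0709, 0.124]
orientation: [3.141, -0.063, 0.004]
ft_force: [0.0, -0.0, 0.2]
grip_width: 0.0004
grip_force: 0.0
```

```bash
python3 - <<'E'
from workcell import *
from h import *
c=camera_model('wrist');p,d=get_image('wrist');cv2.imwrite("pics/w2.png",p[:,:,::-1])
try:
    ce,s=blob(p,R_['red'][0],R_['red'][1],(0,0,560,420)); print(ce,s,onz(c,*ce,.069))
except Exception as e: print(e)
n='top';p,d=get_image(n); 
h=cv2.cvtColor(p,cv2.COLOR_RGB2HSV)
E
```

```text
[259.1170068  217.74421769] [ 238  197   44   45 1470] [0.47732822 0.085417   0.069     ]
```

View pics/w2.png

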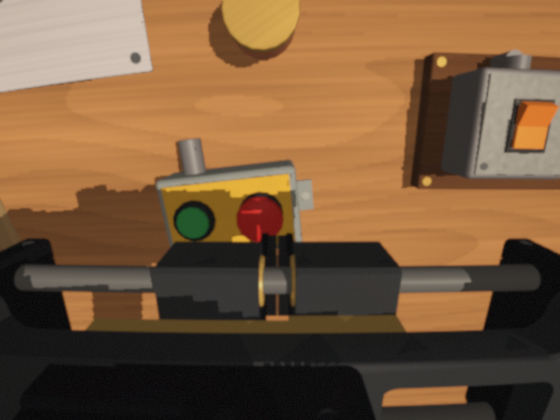

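The wrist view puts the red button at (259,217), with green at (193,220) and the fingertips just in front of the red button.

Call:
servo_tool(commands=[[0.01,-0.03,0.0,0],[0.01,-0.067,0.05,0],[0.01,-0.067,0.11,0],[0.01,-0.067,0.17,0],[0.01,-0.067,0.21,0]])

```text
time_s: 2.75
eef_pos: [0.4756, 0.0859, 0.0787]
orientation: [-3.141, 0.06, 0.003]
ft_force: [-0.6, 0.3, -0.1]
grip_width: 0.0009
grip_force: 0.0
```

Call:
servo_tool(commands=[[0,0,0.015,0],[0,0,0.03,0],[0,0,0.045,0],[0,0,0.06,0],[0,0,0.075,0]])

```text
time_s: 3.17
eef_pos: [0.477, 0.0853, 0.0658]
orientation: [-3.141, 0.061, -0.002]
ft_force: [-1.3, 0.7, 16.6]
grip_width: 0.0005
grip_force: 9.7
```

Call:
servo_tool(commands=[[0,0,-0.05,0],[0,0,-0.15,0],[0,0,-0.25,0],[0,0,-0.3,0],[0,0,-0.3,0]])

```text
time_s: 3.58
eef_pos: [0.4788, 0.0853, 0.1289]
orientation: [-3.141, 0.061, -0.01]
ft_force: [0.4, 0.6, -0.2]
grip_width: 0.0003
grip_force: 0.0
```

```bash
python3 - <<'E'
from workcell import *
from h import *
print(get_state()['eef_pos'])
c=camera_model('wrist');p,d=get_image('wrist');cv2.imwrite("pics/w3.png",p[:,:,::-1])
E
```

```text
[0.4788424  0.08528944 0.12892666]
```

View pics/w3.png

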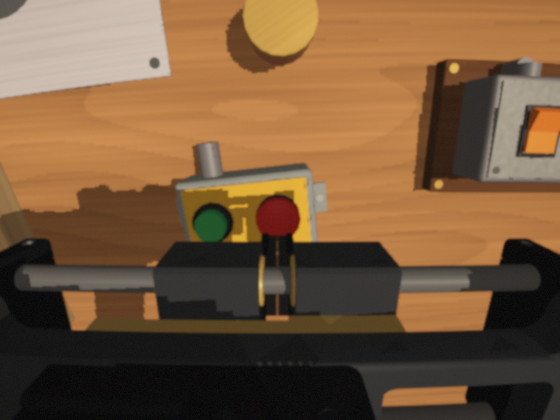

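The wrist view shows the red button at (278,217) and green at (212,224). The fingers bottomed out at 66 mm with 16 N, so the stop button is in.

Call:
servo_tool(commands=[[0.06,0.12,0,0],[0.14,0.28,0,0],[0.22,0.45,0,0],[0.3,0.62,0,0],[0.38,0.78,0,0]])

```text
time_s: 4.05
eef_pos: [0.5459, -0.0751, 0.124]
orientation: [-3.141, 0.06, 0.003]
ft_force: [0.2, 0.3, 0.5]
grip_width: 0.0005
grip_force: 0.0
```

Call:
servo_tool(commands=[[0.02,0.1,0,0],[0.04,0.22,0,0],[0.04,0.24,0,0],[0.04,0.24,0,0],[0.04,0.24,0,0]])

```text
time_s: 4.47
eef_pos: [0.5516, -0.1211, 0.1243]
orientation: [-3.14, 0.062, 0.003]
ft_force: [-0.7, 0.2, -0.7]
grip_width: 0.0004
grip_force: 0.0
```

Call:
servo_tool(commands=[[0,0,0,0],[0,0,0,0],[0,0,0,0],[0,0,0,0],[0,0,0,0]])

```text
time_s: 4.88
eef_pos: [0.5526, -0.1212, 0.1257]
orientation: [3.141, -0.059, 0.0]
ft_force: [-0.7, -0.6, -0.6]
grip_width: 0.0004
grip_force: 0.0
```

```bash
python3 - <<'E'
from workcell import *
from h import *
print(get_state()['eef_pos'])
c=camera_model('wrist');p,d=get_image('wrist');cv2.imwrite("pics/w4.png",p[:,:,::-1])
for k in('orange','white'):
    try: ce,s=blob(p,R_[k][0],R_[k][1],(0,0,560,420)); print(k,ce,s,onz(c,*ce,.068))
    except Exception as e: print(e)
E
```

```text
[ 0.55257447 -0.12122235  0.12568778]
orange [ 70.  317.5] [ 69 317   3   2   6] [0.4641418  0.07119591 0.068     ]
white [493.55382377 220.72236076] [ 448  186   99   79 4812] [ 0.54389551 -0.29686609  0.068     ]
```

View pics/w4.png

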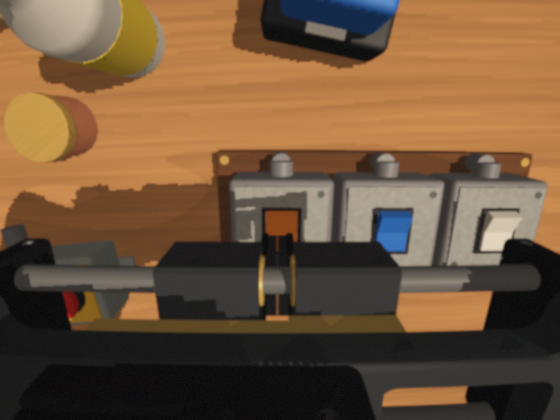

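The view shows the orange rocker's far half at (282,222), straight ahead of the fingertips, with blue at (393,231) and white at (497,231). The bottle and tin are well clear.

Call:
servo_tool(commands=[[0.008,0.02,0.04,0],[0.008,0.02,0.09,0],[0.008,0.02,0.14,0],[0.008,0.02,0.18,0],[0.008,0.02,0.21,0]])

```text
time_s: 5.35
eef_pos: [0.5528, -0.1255, 0.0814]
orientation: [-3.14, 0.061, 0.004]
ft_force: [0.1, -0.8, -0.0]
grip_width: 0.0004
grip_force: 0.0
```

Call:
servo_tool(commands=[[0,0,0,0],[0,0,0,0],[0,0,0,0],[0,0,0,0],[0,0,0,0]])

```text
time_s: 5.77
eef_pos: [0.5544, -0.126, 0.0842]
orientation: [3.141, -0.061, 0.002]
ft_force: [0.6, 0.1, 0.0]
grip_width: 0.0005
grip_force: 0.0
```

Call:
servo_tool(commands=[[0,0,0,0],[0,0,0,0],[0,0,0,0],[0,0,0,0],[0,0,0,0]])

```text
time_s: 6.18
eef_pos: [0.5539, -0.1259, 0.0836]
orientation: [3.141, -0.061, 0.0]
ft_force: [1.1, 0.4, -0.3]
grip_width: 0.0003
grip_force: 0.0
```

Call:
servo_tool(commands=[[0,0,0,0],[0,0,0,0],[0,0,0,0],[0,0,0,0],[0,0,0,0]])

```text
time_s: 6.6
eef_pos: [0.5539, -0.1259, 0.0835]
orientation: [-3.141, 0.061, 0.0]
ft_force: [-0.3, -1.1, 0.3]
grip_width: 0.0005
grip_force: 0.0
```

Call:
servo_tool(commands=[[0,0,0,0],[0,0,0,0],[0,0,0,0],[0,0,0,0],[0,0,0,0]])

```text
time_s: 7.02
eef_pos: [0.5539, -0.1259, 0.0835]
orientation: [-3.141, 0.061, 0.0]
ft_force: [-0.1, -1.1, -0.5]
grip_width: 0.0005
grip_force: 0.0
```

Call:
servo_tool(commands=[[0,0,0,0],[0,0,0,0],[0,0,0,0],[0,0,0,0],[0,0,0,0]])

```text
time_s: 7.43
eef_pos: [0.5539, -0.1259, 0.0835]
orientation: [-3.141, 0.061, 0.0]
ft_force: [-0.1, 0.5, -0.0]
grip_width: 0.0006
grip_force: 0.0
```

Call:
servo_tool(commands=[[0,0,0.02,0],[0,0,0.04,0],[0,0,0.055,0],[0,0,0.07,0],[0,0,0.085,0]])

```text
time_s: 7.85
eef_pos: [0.5541, -0.1259, 0.067]
orientation: [3.141, -0.061, 0.0]
ft_force: [-10.3, 4.0, 31.7]
grip_width: 0.0004
grip_force: 16.2
```

Call:
servo_tool(commands=[[0,0,0,0],[0,0,0,0],[0,0,0.003,0],[0,0,0.003,0],[0,0,0.003,0]])

```text
time_s: 8.27
eef_pos: [0.554, -0.1259, 0.0673]
orientation: [3.141, -0.06, -0.0]
ft_force: [-4.1, 1.1, 11.7]
grip_width: 0.0004
grip_force: 5.9
```

Call:
servo_tool(commands=[[0,0,-0.05,0],[0,0,-0.13,0],[0,0,-0.22,0],[0,0,-0.28,0],[0,0,-0.3,0]])

```text
time_s: 8.68
eef_pos: [0.5553, -0.1264, 0.1285]
orientation: [3.14, -0.06, 0.005]
ft_force: [0.6, -1.0, -0.4]
grip_width: 0.0008
grip_force: 0.0
```

Call:
servo_tool(commands=[[0,0.15,0,0],[0,0.33,0,0],[0,0.52,0,0],[0,0.7,0,0],[0,0.88,0,0]])

```text
time_s: 9.1
eef_pos: [0.5466, -0.3031, 0.1253]
orientation: [-3.141, 0.06, 0.001]
ft_force: [-0.0, -0.5, -0.2]
grip_width: 0.0001
grip_force: 0.0
```

Call:
servo_tool(commands=[[0,0,0,0],[0,0,0,0],[0,0,0,0],[0,0,0,0],[0,0,0,0]])

```text
time_s: 9.52
eef_pos: [0.5473, -0.3002, 0.1257]
orientation: [-3.14, 0.058, 0.001]
ft_force: [0.2, 0.2, 0.2]
grip_width: 0.0008
grip_force: 0.0
```

```bash
python3 - <<'E'
from workcell import *
from h import *
print(get_state()['eef_pos'])
p,d=get_image('wrist');q,_=get_image('scene')
q=cv2.resize(q[135:225,180:360],None,fx=3.1,fy=3.1,interpolation=cv2.INTER_CUBIC)[:,:558]
o=np.zeros((600,560,3),np.uint8);o[:320]=p[:320];o[320:320+q.shape[0],:q.shape[1]]=q[:280]
cv2.imwrite("pics/w5.png",o[:,:,::-1])
E
```

```text
[ 0.54727516 -0.30019518  0.12566483]
```

View pics/w5.png

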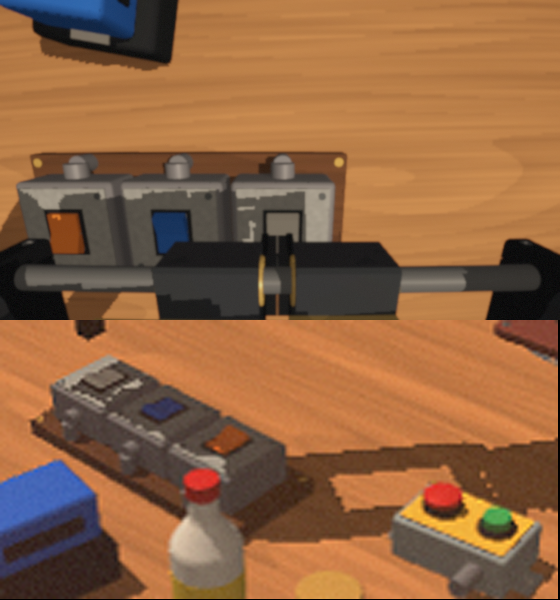

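The white rocker's far half, at (283,225), is straight ahead of the fingertips. In the inset, green is popped up and the orange rocker is tipped the opposite way to blue.

Call:
servo_tool(commands=[[0,0.018,0.04,0],[0,0.018,0.09,0],[0,0.018,0.14,0],[0,0.018,0.18,0],[0,0.018,0.21,0]])

```text
time_s: 10.03
eef_pos: [0.5461, -0.3046, 0.0817]
orientation: [-3.139, 0.061, 0.003]
ft_force: [-0.0, -0.9, -0.4]
grip_width: 0.0006
grip_force: 0.0
```

Call:
servo_tool(commands=[[0,0,0,0],[0,0,0,0],[0,0,0,0],[0,0,0,0],[0,0,0,0]])

```text
time_s: 10.45
eef_pos: [0.5475, -0.3056, 0.0847]
orientation: [3.14, -0.061, 0.002]
ft_force: [-0.2, -0.8, -0.5]
grip_width: 0.0003
grip_force: 0.0
```

Call:
servo_tool(commands=[[0,0,0.02,0],[0,0,0.04,0],[0,0,0.055,0],[0,0,0.07,0],[0,0,0.085,0]])

```text
time_s: 10.87
eef_pos: [0.5471, -0.3054, 0.067]
orientation: [3.141, -0.061, 0.0]
ft_force: [-5.1, 4.9, 29.7]
grip_width: 0.0002
grip_force: 15.8
```

Call:
servo_tool(commands=[[0,0,0,0],[0,0,0,0],[0,0,0.003,0],[0,0,0.003,0],[0,0,0.003,0]])

```text
time_s: 11.28
eef_pos: [0.5471, -0.3054, 0.0674]
orientation: [3.141, -0.06, 0.0]
ft_force: [-1.2, 0.9, 7.1]
grip_width: 0.0002
grip_force: 4.0
```

Call:
servo_tool(commands=[[0,0,-0.05,0],[0,0,-0.15,0],[0,0,-0.3,0],[0,0,-0.45,0],[0,0,-0.5,0]])

```text
time_s: 11.7
eef_pos: [0.549, -0.3068, 0.1717]
orientation: [3.137, -0.06, 0.009]
ft_force: [1.0, -0.3, 2.2]
grip_width: 0.0007
grip_force: 0.0
```

Call:
servo_tool(commands=[[-0.15,0,0,0],[-0.3,0,0,0],[-0.45,0,0,0],[-0.5,0,0,0],[-0.5,0,0,0]])

```text
time_s: 12.12
eef_pos: [0.445, -0.3012, 0.1658]
orientation: [-3.14, 0.063, 0.002]
ft_force: [1.0, -0.8, 0.4]
grip_width: 0.0004
grip_force: 0.0
```

Call:
servo_tool(commands=[[0,0,0,0],[0,0,0,0],[0,0,0,0],[0,0,0,0],[0,0,0,0]])

```text
time_s: 12.53
eef_pos: [0.4477, -0.3014, 0.1662]
orientation: [-3.141, 0.06, 0.0]
ft_force: [0.0, -0.4, -0.6]
grip_width: 0.0006
grip_force: 0.0
```

```bash
python3 - <<'E'
from workcell import *
from h import *
p,d=get_image('wrist');q,_=get_image('scene')
q=cv2.resize(q[135:225,180:360],None,fx=3.1,fy=3.1,interpolation=cv2.INTER_CUBIC)[:,:558]
o=np.zeros((600,560,3),np.uint8);o[:320]=p[:320];o[320:320+q.shape[0],:q.shape[1]]=q[:280]
cv2.imwrite("pics/w6.png",o[:,:,::-1])
E
```

```text
(no output)
```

View pics/w6.png

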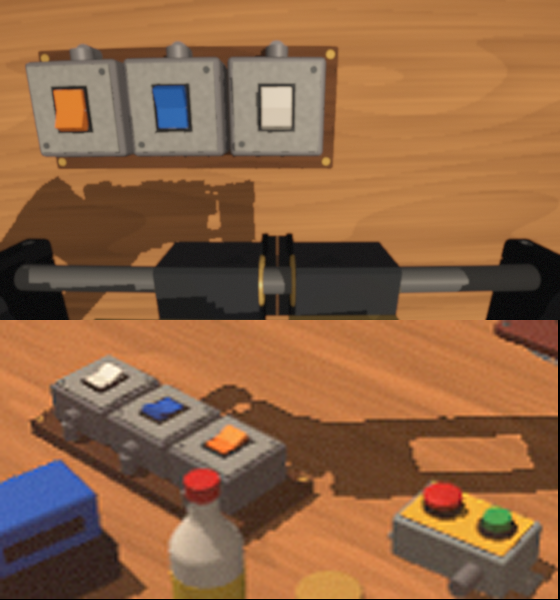

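The rockers are at (71,108), (170,107) and (276,107). White's shading has flipped. I'll compare the shading of all three against the first wrist view before handing in.

```bash
python3 - <<'E'
import cv2
a=cv2.imread('pics/w1.png').astype(float);b=cv2.imread('pics/w6.png').astype(float)
for im,pts in((a,[(158,114),(244,114),(331,114)]),(b,[(71,108),(171,107),(276,107)])):
    for u,v in pts: print([im[y-4:y+5,u-6:u+7].mean((0,1)).round() for y in(v-11,v+11)])
E
```

```text
[array([ 45., 120., 216.]), array([ 51., 133., 226.])]
[array([161.,  95.,  45.]), array([179., 113.,  61.])]
[array([166., 188., 202.]), array([195., 217., 227.])]
[array([ 47., 129., 221.]), array([ 48., 127., 222.])]
[array([160.,  94.,  43.]), array([173., 105.,  51.])]
[array([188., 210., 224.]), array([177., 199., 214.])]
```

```bash
python3 - <<'E'
from workcell import *
from h import *
c=camera_model('wrist');p,d=get_image('wrist')
for n,u,v in(('o',71,108),('b',171,107),('w',276,107)):
    r=[]
    for y in range(v-20,v+21,5):
        o,q=ray(c,u,y); z=np.median(d[y-1:y+2,u-6:u+7]); r.append(round(1000*(o+q*z)[2],1))
    print(n,r)
E
```

```text
o [np.float64(65.1), np.float64(67.6), np.float64(67.9), np.float64(67.6), np.float64(67.6), np.float64(69.1), np.float64(71.0), np.float64(72.7), np.float64(70.3)]
b [np.float64(70.7), np.float64(72.8), np.float64(71.7), np.float64(69.1), np.float64(68.1), np.float64(67.5), np.float64(67.4), np.float64(67.5), np.float64(65.4)]
w [np.float64(66.7), np.float64(67.5), np.float64(67.4), np.float64(67.4), np.float64(67.7), np.float64(69.4), np.float64(71.0), np.float64(72.9), np.float64(69.0)]
```

Depth confirms it: the orange and white far halves are down, and blue's is still raised.

```bash
python3 -c "
from workcell import *
print(hand_in())"
```

```text
the job is handed in; nothing more can be done
None
```

The job is handed in: I pressed the red stop in, switched the extractor off about 4.5 s later and then the lamp, left the charger on and touched nothing else on the bench.

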